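# Probe in its cup, tester guard held open

### The job

Get the tablet tester ready for loading: take the blue-handled probe out of its sloping rest and stand it upright, foot on the bottom, in the steel cup on the tester's side, and let go of it. Then lift the tester's clear guard by its blue bar and hold it open at 50 degrees from closed (the red mark on the arc beside the hinge), because it falls shut by itself; finish while still holding it there in the fingers, steady. Leave the orange-handled rod and the other things on the bench where they are.

Things in the scene. Friction and masses are not known exactly. Their poses are not given: they have to be found in the camera images.
- probe_grip (a point): Blue-handled probe, 171 mm long, 70 g: steel stem 10 mm thick, 105 mm long; round blue handle 18 mm thick, 60 mm long; 6 mm cap. This point: middle of the handle, 135 mm from the foot; z runs foot to handle. At first it leans 25 to 30 degrees from vertical, handle towards the robot, its lowest 55 mm loose in the rest's tube: draw it out along its own axis by 65 mm or more.
- probe_foot (a point): Foot of the probe's stem: the centre of its lower end face. Same axes as probe_grip.
- probe: The whole blue-handled probe; origin at its foot.
- spare: Rod of the same shape and size with an ORANGE handle, in a rest of the same kind 130 to 200 mm from the other; the two rests may be either way round. To be left alone. Origin at its foot, z along the rod.
- rest_a: Fixed rest holding the blue probe: grey base 110 x 70 x 12 mm, origin under it; black tube 23 mm outside, 13 mm inside, 60 mm long with a 5 mm floor, starts 20 mm along +x at height 20 mm and leans 25 degrees from vertical towards the rest's -x. Rim about 75 mm above the bench. The orange rod's rest is alike.
- cup_rim (a point): Centre of the mouth of the steel cup fixed to the tester's +y side, 110 mm above the bench. Cup: 20 mm inside diameter, 65 mm deep inside, its top 18 mm flaring like a funnel to 38 mm inside (48 mm outside) at the mouth; axis vertical. Axes as the tester's.
- tester: Fixed cream tester, turned up to 0.25 rad: cabinet x -140 to +120, y -140 to +140 mm, 100 mm high, origin on the bench; its -x side (dial, display) faces the robot. A steel bath 180 x 170 mm on its deck reaches 140 mm height, under the guard. Cup at x -30, y +165 mm. At its -y side an arc scale with a red mark at 50 degrees, look only, no substance.
- guard (a joint): Angle of the clear guard in rad: 0 closed (level), grows as its front edge goes up and back, 50 degrees = 0.873, stop at 1.4. No spring or catch; the guard (about 0.35 kg) falls shut from any angle when let go; the hinge is nearly frictionless.
- guard_hinge (a point): Middle of the guard's hinge line, 143 mm above the bench, 90 mm along +x from the tester's origin, at the guard's far edge. The line runs along the tester's y. Axes turn with the guard: a clear plate 180 mm (from the hinge towards -x) x 170 mm x 6 mm with a grey frame.
- guard_handle (a point): Middle of the blue bar on the guard's top near its front edge: round, 12 mm thick, 90 mm long along the tester's y, 155 mm from the hinge along the guard and 41 mm above the guard's underside, 29 mm free between bar and plate; posts at the bar's two ends. 184 mm above the bench when closed. Axes turn with the guard.
- amber_bottle: Loose amber bottle, 52 mm diameter, 100 mm high, origin at its underside. Bystander.
- tablet_jar: Loose white jar with a blue cap, 60 mm diameter, 75 mm high, origin at its underside. Bystander.
- beaker: Loose glass beaker, 70 mm diameter, 85 mm high, origin at its underside. Bystander.
- mortar: Loose white ceramic bowl, 100 mm diameter, 50 mm high, origin at its underside. Bystander.
- weight: Loose brass weight, 36 mm diameter, 48 mm high, origin at its underside. Bystander.

How it is judged (in metres and radians):
On the way:
1. the probe stands in the cup, foot on the bottom, let go, while the guard is still shut (horizontal distance between probe_foot and cup_rim below 0.009 m and z of probe_foot in the frame of cup_rim below -0.055 m and angle between probe_grip's own z axis and vertical below 0.26 rad and contact force between the fingers and probe below 0.05 N and linear speed of probe below 0.02 m/s and value of joint guard below 0.1 rad), for 0.2 s.
At the end, for the whole second after the job is handed in: Blue probe at rest in the cup, untouched by the fingers: foot within 9 mm of the cup axis, 55 mm or more below the rim, leaning under 15 degrees. Guard still at 50 degrees within 7 (0.753 to 0.993 rad), held by the fingers with over 0.3 N and propped by no other thing (horizontal distance between probe_foot and cup_rim below 0.009 m and z of probe_foot in the frame of cup_rim below -0.055 m and angle between probe_grip's own z axis and vertical below 0.26 rad and contact force between the fingers and probe below 0.05 N and linear speed of probe below 0.02 m/s and value of joint guard between 0.753 and 0.993 rad and velocity of joint guard between -0.05 and 0.05 rad/s and contact force between the fingers and guard above 0.3 N and contact force between each of probe, spare, amber_bottle, tablet_jar, beaker, mortar, weight and guard below 0.1 N); the arm keeps its last pose, push and grip.
It fails at once if the orange-handled rod was moved by more than 20 mm (distance of spare from where it was at the start of the episode above 0.02 m).
It fails at once if a bystander was moved by more than 25 mm or tipped over (distance of any of amber_bottle, tablet_jar, beaker, mortar, weight from where it was at the start of the episode above 0.025 m or angle between any of amber_bottle, tablet_jar, beaker, mortar, weight's own z axis and vertical above 0.5 rad).
It also fails if it takes over 53 s, if anything falls off the work surface, if the arm or the gripper's body presses on something with over 40 N, if the wrist force passes 120 N, or if a joint passes its speed limit or range.

### The arm

A 6-joint arm with a two-finger parallel gripper is mounted at the origin on the work surface. World frame = base frame: x ahead of the robot, y to its left, z up, the work surface at z = 0. Lengths are in mm, angles in rad, forces in N, time in s.
With the tool pointing down it reaches from about 325 to 875 mm from the base axis. Payload 4.4 kg.
Tool frame: the origin (TCP) lies midway between the tips of the shut fingers; the grasp point (between the pads) lies 19 mm behind it; z points along the fingers, y is the line along which they close (so a half turn about z gives the same grasp; the last joint's range is limited). The gripper opens to 85 mm and grips with 20 to 120 N. Pads are 22 mm wide; open, the fingers measure 114 mm over their backs; the gripper's body (76 mm by 85 mm) begins 54 mm behind the grasp point. The pads swing forward as they close: fully open they stand 13 mm farther back than shut.
Start: joints at [-1.288, 0.207, 1.542, -0, 1.393, -0.15], TCP at [241.673, -521.748, 231.282] pointing down, gripper open.
Joint ranges: [-2.73, 2.73], [-0.86, 2.22], [0.23, 2.46], [-1.11, 4.25], [0.08, 2.63], [-2.82, 2.82]. Speed limits (rad/s): [2.79, 2.79, 3.14, 3.14, 3.14, 3.14].

### API

Orientations are given as a rotation vector (axis times angle).
In Python, from bench import r, optics gives the robot as it stands. The module is installed in compiled form; this text tells all that it offers.
- The arm moves only by the shell command python3 -m inch 'ROWS' [FORCE]. ROWS is text: rows parted by semicolons, each of 7 numbers parted by spaces: the shift along the tool's x, y, z in m, then the turn, a rotation vector about the tool's x, y, z in rad, then the opening, from -1 (shut) to 1 (fully open). In form: x y z ax ay az hand; .... A call has 1 to 5 rows; each row shifts and turns the commanded pose from where the row before left it, along the tool's axes as they then stand; what a row does not reach is not made up. A row lasts 1/10 s, in which the tool goes at most 50 mm and 8.59 degrees, less where a joint would pass 70% of its speed; a pose out of reach is approached as far as the arm can. A call with a gripper value outside its range is refused whole. The fingers move at their own pace and stop on an object; FORCE is the grip in N (left out, the last holds). Time passes only in rows, so rows that do not move let the fingers close. It gives the time, the measured TCP pose, the force, the opening and the grip force at its end, in the units of the state.
- r.sense(): the state, without advancing time (a new reading comes with each control period).
- optics.capture(name): name is "scene" or "top" or "wrist"; returns the picture (384x512x3 uint8, blue, green, red); there is no depth.
- optics.camera_info(name): a dict with "K" (3x3 intrinsics, pixels), "world_to_cam" (4x4, takes a point from world to camera coordinates). Camera axes: x right, y up, looking along -z (the intrinsics and any distortion apply to the point x, -y, -z); pixel columns grow to the right and rows downward; lengths in mm; the calibration is good to about 2 mm. A picture is of the moment at which its call begins: read the wrist's pose just before it. camera_info takes no time and is no camera call; for the wrist camera it gives the pose at the moment of the call.
- r.job_done(): hands the job in; it is judged then, once.
The state is a dict: "time": time; "joint_positions": joint angles; "joint_velocities": joint speeds; "joint_efforts": joint torques, N m; "eef_pos": TCP position; "tcp_rot": TCP orientation; "force": force on the tool from outside, world axes, zero at the start; "wrist_torque": the same for the moment, N m; "width": finger opening in mm; "finger_force": force on a finger pad.
Only numpy, scipy, OpenCV 4.12 (cv2) and the standard library are available. Lean on these libraries where they do the work, as an engineer would, in place of code of your own. Each camera call takes 0.05 s, during which the arm holds its last target. There are 200 camera calls.

## Working session

There is one attempt and no reset: what is moved stays moved. The work goes in short steps, Python scripts to look and compute and a shell command to move; the robot and the scene stay as the last step left them, time stands still between calls to the robot, and variables do not carry over. Pictures are saved under pics/ and viewed, at most 10 in all, crops included, and the job is handed in when it is done.

```bash
mkdir -p pics; cat > h.py <<'E'
import numpy as np, cv2, json
from scipy.spatial.transform import Rotation as R
from bench import r, optics
def snap(n,f):
    im=optics.capture(n); cv2.imwrite(f'pics/{f}.png',im); return im
def ray(ci,u,v):
    K=np.array(ci['K']); T=np.array(ci['world_to_cam'])
    d=np.linalg.inv(K)@[u,v,1]; d=d*[1,-1,-1]
    Rm=T[:3,:3]; o=-Rm.T@T[:3,3]; d=Rm.T@d; return o,d/np.linalg.norm(d)
def plane(ci,u,v,z):
    o,d=ray(ci,u,v); return o+d*(z-o[2])/d[2]
def tri(c1,p1,c2,p2):
    o1,d1=ray(c1,*p1);o2,d2=ray(c2,*p2)
    A=np.array([d1,-d2]).T; s=np.linalg.lstsq(A,o2-o1,rcond=None)[0]
    a=o1+d1*s[0];b=o2+d2*s[1]; return (a+b)/2,np.linalg.norm(a-b)
def proj(ci,p):
    T=np.array(ci['world_to_cam']);q=T[:3,:3]@np.array(p)+T[:3,3];q=q*[1,-1,-1];k=np.array(ci['K'])@q;return k[:2]/k[2]
E
python3 - <<'E'
from h import *
for n in ('scene','top'):
    im=snap(n,n+'0'); c=optics.camera_info(n); np.set_printoptions(precision=3,suppress=True)
    print(n,list(c),np.array(c['K']).tolist(),ray(c,256,192))
print(r.sense())
a=cv2.imread('pics/scene0.png')
E
```

```text
scene ['K', 'world_to_cam'] [[380.9088488490506, 0.0, 250.9600238506026], [0.0, 380.9088488490506, 190.90304789758028], [0.0, 0.0, 1.0]] (array([ 979.167, -566.032,  893.285]), array([-0.396,  0.576, -0.716]))
top ['K', 'world_to_cam'] [[361.6950340614968, 0.0, 253.6729464171893], [0.0, 361.6950340614968, 186.6451656682754], [0.0, 0.0, 1.0]] (array([ 486.318,   35.974, 1166.735]), array([ 0.046,  0.002, -0.999]))
{'time': 0.1, 'joint_positions': array([-1.287,  0.207,  1.543, -0.   ,  1.394, -0.151]), 'joint_velocities': array([ 0.   , -0.001, -0.003, -0.001, -0.001, -0.001]), 'joint_efforts': array([ -0.001, -38.409, -29.255,  -0.   ,   0.005,  -0.   ]), 'eef_pos': array([ 241.485, -521.069,  230.231]), 'tcp_rot': array([-3.066, -0.676,  0.   ]), 'force': array([ 0.094,  0.606, -0.685]), 'wrist_torque': array([0.007, 0.029, 0.018]), 'finger_force': 0.0, 'width': 85.55584011484832}
```

View pics/scene0.png

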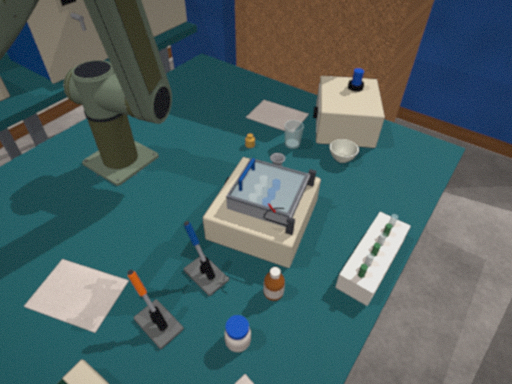

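View pics/top0.png

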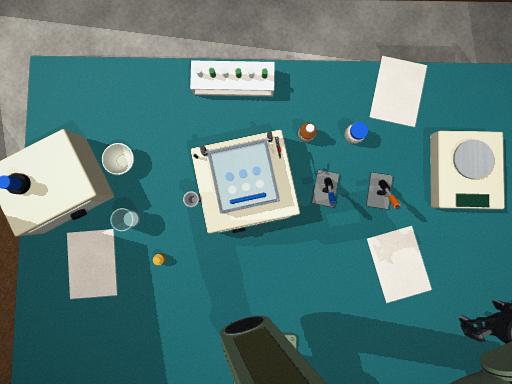

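The scene view shows the blue probe (190,232), the orange rod (138,285), the tester with its bar at (246,172), and the cup at (278,158). In the top view these are the blue handle (333,197), the bar (248,198) and the cup (192,199). Next I'll measure blue blobs and the cup in both views.

```bash
python3 - <<'E'
from h import *
np.set_printoptions(precision=1,suppress=True)
for n in ('scene','top'):
    im=cv2.imread(f'pics/{n}0.png'); h=cv2.cvtColor(im,cv2.COLOR_BGR2HSV)
    for nm,lo,hi in (('blue',(103,140,60),(125,255,255)),('orange',(4,170,120),(16,255,255)),('red',(172,120,90),(180,255,255))):
        m=cv2.inRange(h,lo,hi); k,l,s,c=cv2.connectedComponentsWithStats(m,connectivity=8)
        for i in range(1,k):
            if s[i,4]<12 or s[i,4]>3000: continue
            p=np.argwhere(l==i)[:,::-1].astype(np.float32); mr=cv2.minAreaRect(p)
            d=p-p.mean(0); w,v=np.linalg.eigh(d.T@d); t=d@v[:,1]
            print(n,nm,s[i],c[i],'ends',p.mean(0)+v[:,1]*t.min(),p.mean(0)+v[:,1]*t.max(),'w',mr[1])
a=cv2.imread('pics/top0.png')[110:250,170:430]; a=cv2.resize(a,None,fx=3,fy=3,interpolation=cv2.INTER_CUBIC)
cv2.imwrite('pics/topcrop.png',a)
b=cv2.imread('pics/scene0.png')[130:310,160:340]; cv2.imwrite('pics/scenecrop.png',cv2.resize(b,None,fx=3.3,fy=3.3,interpolation=cv2.INTER_CUBIC))
E
```

```text
scene blue [   7   23   43   57 1016] [26.9 52.5] ends [14.1 29.7] [43.5 82.1] w (60.539222717285156, 29.100162506103516)
scene blue [352  69  12  17 144] [357.2  77. ] ends [358.9  68.6] [355.5  85.3] w (9.206343650817871, 16.933095932006836)
scene blue [239 158  16  32 127] [246.  171.9] ends [253.5 158.3] [237.3 187.5] w (7.374438762664795, 33.27072525024414)
scene blue [185 223  14  23 148] [191.6 234.2] ends [187.1 223.9] [196.1 244.1] w (22.097076416015625, 6.786368370056152)
scene blue [225 315  24  24 454] [236.7 326.3] ends [241.6 315. ] [231.8 337.5] w (23.0, 23.0)
scene orange [129 272  17  24 177] [137.1 283.5] ends [130.9 273.2] [143.2 293.9] w (24.009803771972656, 7.374438762664795)
scene orange [268 276  16  13 123] [275.9 282.8] ends [283.  281.1] [268.2 284.6] w (10.086166381835938, 15.34851360321045)
top blue [351 121  18  18 250] [359. 130.] ends [367. 126.] [351. 134.] w (17.0, 17.0)
top blue [  0 176  22  14 261] [  9.8 182.4] ends [ 21.1 183.4] [ -0.4 181.6] w (13.0, 21.0)
top blue [230 193  36  11 142] [247.5 197.8] ends [265.2 193.9] [229.9 201.7] w (3.904747724533081, 36.11891555786133)
top blue [329 192   8  13  62] [331.7 197.6] ends [330.3 191.9] [333.2 203.5] w (11.7669677734375, 6.275716304779053)
top orange [300 123  16  15 112] [306.2 131.5] ends [312.3 136.4] [300.5 126.9] w (14.849241256713867, 13.435027122497559)
top orange [389 195  11  13  72] [393.3 200.5] ends [389.8 195.1] [397.1 206.3] w (13.312804222106934, 5.8243513107299805)
```

View pics/topcrop.png

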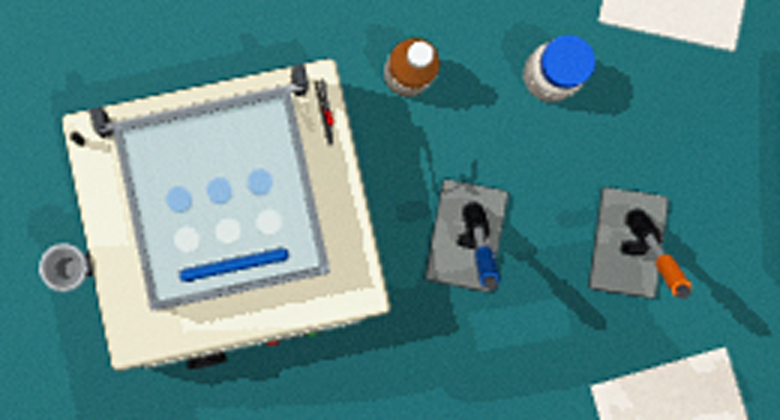

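View pics/scenecrop.png

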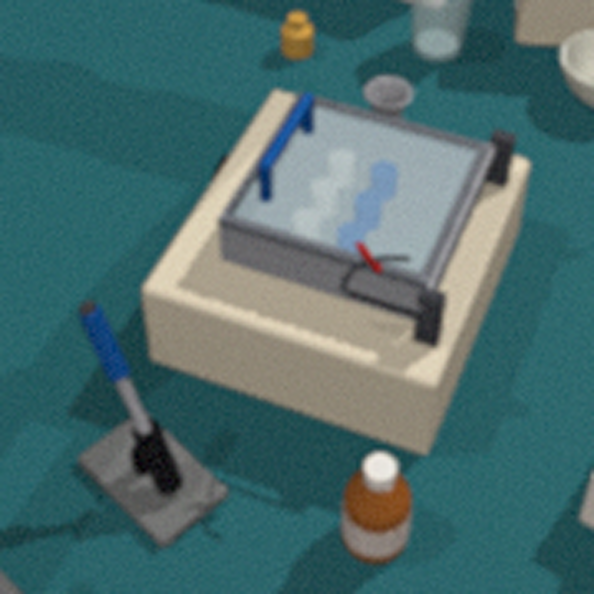

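The crops show the cup mouth at (191.2,198.8) in the top view and (277.9,158.2) in the scene view. The blue handle and bar are clear of clutter, and the orange rod is well to the right of the probe.

```bash
python3 - <<'E'
from h import *
np.set_printoptions(precision=3,suppress=True)
S=optics.camera_info('scene');T=optics.camera_info('top')
print('cup tri',tri(S,(277.9,158.2),T,(191.2,198.8)),'plane',plane(T,191.2,198.8,110),plane(S,277.9,158.2,110))
print('probe c',tri(S,(191.6,234.2),T,(331.7,197.6)))
a,e1=tri(S,(187.1,223.9),T,(333.2,203.5));b,e2=tri(S,(196.1,244.1),T,(330.3,191.9))
print('ends',a,e1,b,e2,np.linalg.norm(a-b),(a-b)/np.linalg.norm(a-b))
print('bar',tri(S,(246,171.9),T,(247.5,197.8)))
p=plane(T,265.2,193.9,190);q=plane(T,229.9,201.7,190);print('bar ends',p,q,np.linalg.norm(p-q),np.arctan2(*(-(q-p)[[0]]),(q-p)[1]))
# consistency: cup from bar: tester coords bar x=-65, cup (-30,165)
th=np.arctan2(-(q-p)[0],(q-p)[1]); Rz=R.from_euler('z',th).as_matrix(); m=(p+q)/2
print('origin',m-Rz@[-65,0,0],'cup pred',m+Rz@[35,165,0], 'rest base',[plane(T,170+x/3,110+y/3,12) for x,y in((444,180),(508,190),(497,292),(427,281))])
E
```

```text
cup tri (array([512.313, 228.82 , 105.757]), np.float64(3.265049545575677)) plane [510.908 227.052 110.   ] [516.003 225.701 110.   ]
probe c (array([ 520.833, -176.406,  144.371]), np.float64(1.1445913420728155))
ends [ 505.16  -173.913  170.704] 2.5190056521160322 [ 536.796 -178.763  118.873] 4.75488848412667 60.91595708483884 [-0.519  0.08   0.851]
bar (array([514.521,  60.313, 174.054]), np.float64(1.7020068991306196))
bar ends [526.19   12.849 190.   ] [503.267 107.745 190.   ] 97.62452890935417 0.23701941872054838
origin [577.911  75.559 190.   ] cup pred [510.007 228.902 190.   ] rest base [array([ 613.336, -159.059,   12.   ]), array([ 603.913, -227.322,   12.   ]), array([ 495.051, -216.272,   12.   ]), array([ 505.25 , -142.007,   12.   ])]
```

```bash
cat >> h.py <<'E'
np.set_printoptions(precision=4,suppress=True)
def frame(z,y):
    z=np.array(z,float);z/=np.linalg.norm(z);y=np.array(y,float);y-=z*(y@z);y/=np.linalg.norm(y)
    return np.array([np.cross(y,z),y,z]).T
def rows(P,M,step=30,turn=.12,p0=None,R0=None):
    s=r.sense()
    if R0 is None: p0=s['eef_pos'];R0=R.from_rotvec(s['tcp_rot']).as_matrix()
    w=R.from_matrix(R0.T@M).as_rotvec(); d=R0.T@(np.array(P)-p0)
    n=int(max(np.ceil(np.linalg.norm(w)/turn),np.ceil(np.linalg.norm(d)/step),1))
    A=sum(R.from_rotvec(w/n*k).as_matrix() for k in range(n))
    print('n',n,'row',np.linalg.solve(A,d)/1000,w/n,'t',s['time'],'pos',s['eef_pos'])
E
python3 - <<'E'
from h import *
z=[.475,-.065,-.875]; M=frame(z,[0,-1,0]); G=np.array([516,-178.5,144.5])
rows(G-121*M[:,2],M,35)
E
```

```text
n 12 row [ 0.0245 -0.0245  0.0028] [-0.0144  0.0397  0.0367] t 0.1 pos [ 241.4848 -521.0686  230.2308]
```

```bash
A="0.0245 -0.0245 0.0028 -0.0144 0.0397 0.0367 1"; python3 -m inch '0.0245 -0.0245 0.0028 -0.0144 0.0397 0.0367 1;0.0245 -0.0245 0.0028 -0.0144 0.0397 0.0367 1;0.0245 -0.0245 0.0028 -0.0144 0.0397 0.0367 1;0.0245 -0.0245 0.0028 -0.0144 0.0397 0.0367 1;0.0245 -0.0245 0.0028 -0.0144 0.0397 0.0367 1'; python3 -m inch '0.0245 -0.0245 0.0028 -0.0144 0.0397 0.0367 1;0.0245 -0.0245 0.0028 -0.0144 0.0397 0.0367 1;0.0245 -0.0245 0.0028 -0.0144 0.0397 0.0367 1;0.0245 -0.0245 0.0028 -0.0144 0.0397 0.0367 1;0.0245 -0.0245 0.0028 -0.0144 0.0397 0.0367 1';  python3 -m inch '0.0245 -0.0245 0.0028 -0.0144 0.0397 0.0367 1;0.0245 -0.0245 0.0028 -0.0144 0.0397 0.0367 1;0 0 0 0 0 0 1;0 0 0 0 0 0 1'
python3 - <<'E'
from h import *
s=r.sense();c=optics.camera_info('wrist');im=snap('wrist','w1');import pickle;pickle.dump(c,open('w1.pkl','wb'))
print(s['eef_pos'],R.from_rotvec(s['tcp_rot']).as_matrix(),s['time'],c['K'])
print(ray(c,256,192), proj(c,[516,-178.5,144.5]))
h=cv2.cvtColor(im,cv2.COLOR_BGR2HSV);m=cv2.inRange(h,(103,140,60),(125,255,255))
k,l,st,ce=cv2.connectedComponentsWithStats(m)
for i in range(1,k):
    if st[i,4]>100: print(st[i],ce[i])
E
```

```text
time: 0.6
eef_pos: [313.9, -362.4, 223.5]
tcp_rot: [3.075, 0.382, 0.327]
force: [0.5, -0.3, 0.1]
width: 85.3
finger_force: 0.0
time: 1.1
eef_pos: [412.9, -220.9, 237.6]
tcp_rot: [3.019, 0.089, 0.64]
force: [-0.7, -0.3, 0.1]
width: 85.3
finger_force: 0.0
time: 1.5
eef_pos: [457.9, -170.3, 250.1]
tcp_rot: [2.982, -0.02, 0.757]
force: [0.2, -1.1, -0.3]
width: 85.4
finger_force: 0.0
[ 457.9404 -170.2814  250.094 ] [[ 0.8788 -0.0285  0.4763]
 [ 0.0033 -0.9978 -0.0658]
 [ 0.4771  0.0594 -0.8768]] 1.5 [[279.0845   0.     255.9676]
 [  0.     279.0845 192.9331]
 [  0.       0.       1.    ]]
(array([ 457.3504, -161.259 ,  412.8212]), array([ 0.1916, -0.0648, -0.9793])) [255.3057 185.8802]
[ 297   28   39   40 1173] [315.3103  47.4552]
[  0 163  53  22 608] [ 23.3635 173.1431]
[244 171  19  27 297] [253.9966 181.5791]
```

View pics/w1.png

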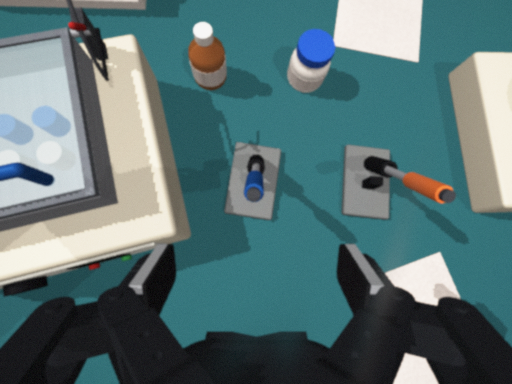

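The wrist view shows the blue handle at (254,182), with the cap nearest at about (253,195) and the tube at (257,160). The grasp estimate agrees to a few mm. I'll refine with the cap and the handle/stem edge.

```bash
python3 - <<'E'
from h import *
im=cv2.imread('pics/w1.png'); cv2.imwrite('pics/w1c.png',cv2.resize(im[145:210,225:290],None,fx=9,fy=9,interpolation=cv2.INTER_NEAREST))
import pickle;c=pickle.load(open('w1.pkl','rb'))
ax=np.array([-.475,.065,.875]);ax/=np.linalg.norm(ax);G=np.array([516,-178.5,144.5])
for d in (-30,0,30,36): print(d,proj(c,G+ax*d))
E
```

```text
-30 [255.3202 178.2174]
0 [255.3057 185.8802]
30 [255.288  195.3209]
36 [255.2839 197.4782]
```

View pics/w1c.png

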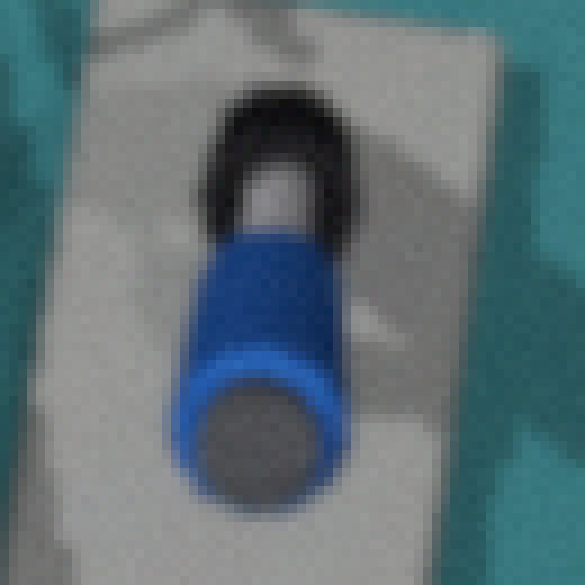

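```bash
python3 - <<'E'
from h import *
from scipy.optimize import least_squares
import pickle;c=pickle.load(open('w1.pkl','rb'))
def f(q,out=False):
    a=np.array([q[2],q[3],np.sqrt(1-q[2]**2-q[3]**2)]);G=np.array([q[0],q[1],24.3+135*a[2]])
    n=-a[0]*a*0+np.array([1,0,0])-a*a[0];n/=np.linalg.norm(n)
    if out: return G,a
    return np.r_[proj(c,G+36*a)-[253.2,193.5],proj(c,G-30*a+9*n)-[255.6,170.6]]
s=least_squares(f,[516,-178,-.45,.06]);G,a=f(s.x,1);print(G,a,np.degrees(np.arccos(a[2])),s.cost,'foot',G-135*a)
M=frame(-a,[0,-1,0])
rows(G-60*M[:,2]*1,M,25); rows(G+19*M[:,2],M,25)
E
```

```text
[ 516.8786 -178.0233  146.2278] [-0.4167  0.1034  0.9032] 25.42223446241911 1.25208002876679e-25 foot [ 573.1274 -191.9765   24.3   ]
n 3 row [ 0.0025 -0.0013  0.0199] [-0.0123 -0.0216 -0.0013] t 1.55 pos [ 457.7621 -171.145   250.0748]
n 6 row [ 0.0008 -0.0004  0.0231] [-0.0061 -0.0108 -0.0006] t 1.55 pos [ 457.7621 -171.145   250.0748]
```

```bash
python3 -m inch '0.0025 -0.0013 0.0199 -0.0123 -0.0216 -0.0013 1;0.0025 -0.0013 0.0199 -0.0123 -0.0216 -0.0013 1;0.0025 -0.0013 0.0199 -0.0123 -0.0216 -0.0013 1;0 0 0 0 0 0 1;0 0 0 0 0 0 1'
python3 - <<'E'
from h import *
G=np.array([516.9,-178.0,146.2]);M=frame([.4167,-.1034,-.9032],[0,-1,0]);rows(G+19*M[:,2],M,25)
E
```

```text
time: 2.05
eef_pos: [491.6, -172.7, 200.2]
tcp_rot: [2.97, -0.037, 0.652]
force: [-0.1, -0.7, 0.6]
width: 85.5
finger_force: 0.0
n 4 row [ 0.0001 -0.0002  0.0197] [-0.0001  0.0001 -0.0005] t 2.05 pos [ 491.6273 -172.7381  200.1603]
```

```bash
python3 -m inch '0 0 0.02 0 0 0 1;0 0 0.02 0 0 0 1;0 0 0.02 0 0 0 1;0 0 0.019 0 0 0 1;0 0 0 0 0 0 0.3' 40; python3 -m inch '0 0 0 0 0 0 -1;0 0 0 0 0 0 -1;0 0 0 0 0 0 -1;0 0 0 0 0 0 -1;0 0 0 0 0 0 -1' 40
```

```text
time: 2.55
eef_pos: [524.0, -180.6, 128.0]
tcp_rot: [2.972, -0.037, 0.65]
force: [-0.2, 0.2, 0.8]
width: 73.1
finger_force: 0.0
time: 3.05
eef_pos: [525.5, -179.2, 130.7]
tcp_rot: [2.971, -0.035, 0.656]
force: [-2.8, 4.5, 7.5]
width: 17.5
finger_force: 38.4
```

```bash
python3 -m inch '0 0 -0.008 0 0 0 -1;0 0 -0.014 0 0 0 -1;0 0 -0.018 0 0 0 -1;0 0 -0.02 0 0 0 -1;0 0 -0.02 0 0 0 -1'; python3 -m inch '0 0 -0.025 0 0 0 -1;0 0 -0.03 0 0 0 -1;0 0 -0.02 0 0 0 -1;0 0 -0.005 0 0 0 -1'
python3 - <<'E'
from h import *
s=r.sense();print(s)
M=frame([0,0,-1],[-.3,-1,0]); rows([511.5,228.5,300],M,35)
snap('scene','s2')
E
```

```text
time: 3.55
eef_pos: [491.0, -171.8, 202.4]
tcp_rot: [2.969, -0.035, 0.653]
force: [1.1, -1.4, -0.8]
width: 17.0
finger_force: 38.6
time: 3.95
eef_pos: [458.8, -164.4, 277.3]
tcp_rot: [2.964, -0.035, 0.66]
force: [-0.2, 0.0, -0.8]
width: 17.1
finger_force: 38.6
{'time': 3.95, 'joint_positions': array([-0.6296, -0.3248,  2.0133,  0.1885,  1.0389,  0.903 ]), 'joint_velocities': array([-0.0195, -0.0554,  0.0037, -0.0003,  0.0995, -0.0033]), 'joint_efforts': array([  0.2063, -17.6806, -31.4219,   0.6942,  -1.543 ,   0.0025]), 'eef_pos': array([ 458.7617, -164.427 ,  277.2944]), 'tcp_rot': array([ 2.9636, -0.0347,  0.6598]), 'force': array([-0.167 ,  0.0204, -0.8185]), 'wrist_torque': array([ 0.0459,  0.2869, -0.0173]), 'finger_force': 38.61506223678589, 'width': 17.055456238771587}
n 12 row [ 0.0001 -0.033  -0.0034] [ 0.0035 -0.0375  0.022 ] t 3.95 pos [ 458.7617 -164.427   277.2944]
```

View pics/s2.png

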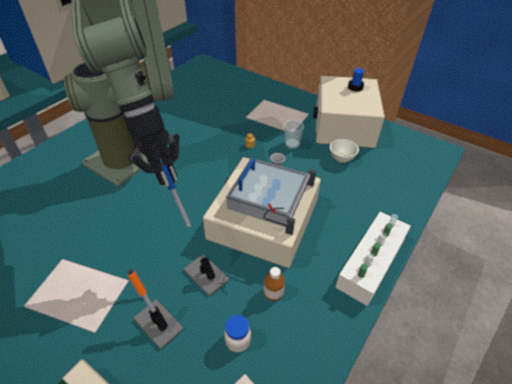

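The probe is out of its tube, held by the handle with its tip at about (188,226); the orange rod is undisturbed. Next I turn it upright while lifting it over the tester.

```bash
python3 - <<'E'
from h import *
rows([470,-80,365],frame([0,0,-1],[.97,.235,0]),35,.14)
E
```

```text
n 14 row [ 0.007  -0.0027 -0.0054] [ 0.0336 -0.0154 -0.1284] t 4.0 pos [ 458.6478 -164.2597  276.5131]
```

```bash
python3 -m inch '0.007 -0.0027 -0.0054 0.0336 -0.0154 -0.1284 -1;0.007 -0.0027 -0.0054 0.0336 -0.0154 -0.1284 -1;0.007 -0.0027 -0.0054 0.0336 -0.0154 -0.1284 -1;0.007 -0.0027 -0.0054 0.0336 -0.0154 -0.1284 -1;0.007 -0.0027 -0.0054 0.0336 -0.0154 -0.1284 -1'; python3 -m inch '0.007 -0.0027 -0.0054 0.0336 -0.0154 -0.1284 -1;0.007 -0.0027 -0.0054 0.0336 -0.0154 -0.1284 -1;0.007 -0.0027 -0.0054 0.0336 -0.0154 -0.1284 -1;0.007 -0.0027 -0.0054 0.0336 -0.0154 -0.1284 -1;0.007 -0.0027 -0.0054 0.0336 -0.0154 -0.1284 -1';python3 -m inch '0.007 -0.0027 -0.0054 0.0336 -0.0154 -0.1284 -1;0.007 -0.0027 -0.0054 0.0336 -0.0154 -0.1284 -1;0.007 -0.0027 -0.0054 0.0336 -0.0154 -0.1284 -1;0.007 -0.0027 -0.0054 0.0336 -0.0154 -0.1284 -1;0 0 0 0 0 0 -1'
python3 - <<'E'
from h import *
rows([511.5,228.5,345],frame([0,0,-1],[.97,.235,0]),40,.14)
E
```

```text
time: 4.5
eef_pos: [475.7, -140.8, 308.1]
tcp_rot: [2.882, 0.967, 0.46]
force: [1.2, -0.7, -1.1]
width: 17.0
finger_force: 38.8
time: 5.0
eef_pos: [479.7, -107.1, 338.9]
tcp_rot: [2.474, 1.879, 0.216]
force: [0.1, -0.1, 0.0]
width: 17.0
finger_force: 38.8
time: 5.5
eef_pos: [470.4, -78.8, 362.0]
tcp_rot: [-1.935, -2.467, -0.0]
force: [1.7, 0.2, -0.9]
width: 17.0
finger_force: 38.7
n 8 row [0.0361 0.0141 0.0022] [-0.0004 -0.0006  0.0003] t 5.5 pos [470.4103 -78.7698 362.0059]
```

```bash
python3 -m inch '0.036 0.014 0.001 0 0 0 -1;0.036 0.014 0.001 0 0 0 -1;0.036 0.014 0.001 0 0 0 -1;0.036 0.014 0.001 0 0 0 -1;0.036 0.014 0.001 0 0 0 -1';python3 -m inch '0.036 0.014 0.002 0 0 0 -1;0.036 0.014 0.01 0 0 0 -1;0.036 0.014 0.02 0 0 0 -1;0 0 0.02 0 0 0 -1;0 0 0.02 0 0 0 -1';python3 -m inch '0 0 0.02 0 0 0 -1;0 0 0 0 0 0 -1'
python3 - <<'E'
from h import *
s=r.sense();print(s['eef_pos'],s['tcp_rot'],s['time'])
import pickle
S=optics.camera_info('scene');a=snap('scene','s3');w=optics.camera_info('wrist');b=snap('wrist','w3');t=snap('top','t3');pickle.dump(w,open('w3.pkl','wb'))
p=s['eef_pos']
print('scene pred foot',proj(S,p-[0,0,116]),'cup',proj(S,[511.5,228.5,110]),'wrist cup',proj(w,[511.5,228.5,110]),proj(w,p-[0,0,116]))
u,v=proj(S,p-[0,0,100]).astype(int);A=cv2.resize(a[v-35:v+45,u-40:u+40],(500,500),interpolation=cv2.INTER_CUBIC)
A2=cv2.resize(b,(667,500))[:, :]
cv2.imwrite('pics/c3.png',A);print('crop origin',u-40,v-35,'scale 6.25')
E
```

```text
time: 6.0
eef_pos: [495.3, 112.8, 356.9]
tcp_rot: [-1.943, -2.462, 0.0]
force: [0.2, -0.6, -0.3]
width: 16.8
finger_force: 38.8
time: 6.5
eef_pos: [510.1, 227.7, 284.1]
tcp_rot: [-1.939, -2.464, 0.001]
force: [0.1, -0.3, -1.0]
width: 17.2
finger_force: 38.8
time: 6.7
eef_pos: [507.9, 225.9, 261.5]
tcp_rot: [-1.938, -2.459, 0.011]
force: [-0.7, -0.4, -1.5]
width: 17.1
finger_force: 38.8
[507.8553 225.9442 261.4866] [-1.9382 -2.4593  0.0107] 6.7
scene pred foot [276.3487 148.3966] cup [277.1848 157.1826] wrist cup [260.5743 176.7448] [256.6047 187.2089]
crop origin 236 109 scale 6.25
```

View pics/c3.png

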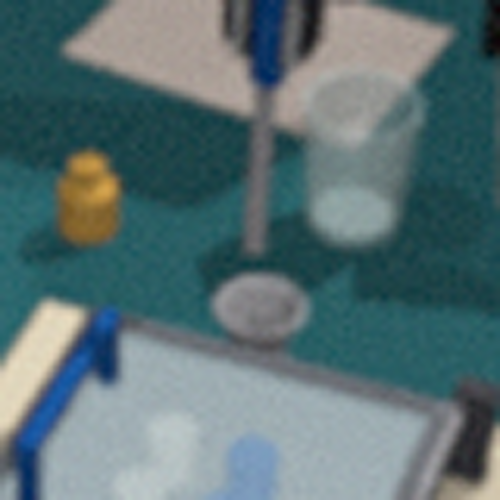

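View pics/w3.png

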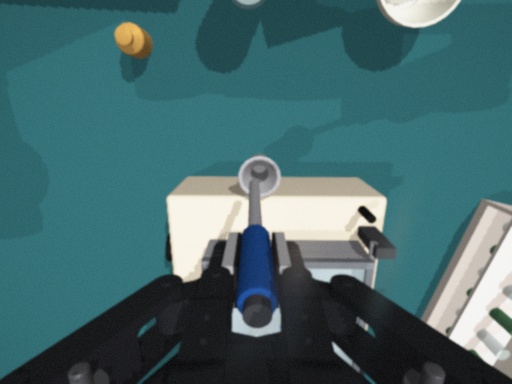

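The scene crop shows the probe hanging nearly upright with its foot at about (277,149), just above and robot-side of the cup mouth at (277.8,158.3). The wrist view shows the cup centre at (259.5,176) and the stem running from (256,222) up to about (254,182). I'll extract the stem lines numerically and intersect the two view planes.

```bash
python3 - <<'E'
from h import *
import pickle
w=pickle.load(open('w3.pkl','rb'));S=optics.camera_info('scene');b=cv2.imread('pics/w3.png');a=cv2.imread('pics/s3.png')
hs=cv2.cvtColor(a,cv2.COLOR_BGR2HSV);hb=cv2.cvtColor(b,cv2.COLOR_BGR2HSV)
sl=[]
for v in range(124,152):
    row=hs[v,270:286,1].astype(int); x=np.where(row<110)[0]
    if len(x): sl.append((v,x.mean()+270,len(x)))
print('scene',[(v,round(x,1),n) for v,x,n in sl])
wl=[]
for v in range(178,224,3):
    print(v,hb[v,244:268,1].tolist(),b[v,244:268,1].tolist())
E
```

```text
scene [(124, np.float64(277.5), 16), (125, np.float64(277.5), 16), (126, np.float64(277.5), 16), (127, np.float64(278.0), 15), (128, np.float64(279.5), 12), (129, np.float64(280.5), 10), (130, np.float64(280.5), 10), (131, np.float64(279.6), 8), (132, np.float64(279.1), 7), (133, np.float64(279.0), 5), (134, np.float64(279.1), 7), (135, np.float64(278.3), 6), (136, np.float64(279.1), 7), (137, np.float64(279.1), 7), (138, np.float64(278.3), 6), (139, np.float64(279.1), 7), (140, np.float64(278.2), 5), (141, np.float64(278.2), 5), (142, np.float64(279.2), 6), (143, np.float64(278.2), 5), (144, np.float64(278.2), 5), (145, np.float64(278.2), 5), (146, np.float64(276.0), 5), (147, np.float64(276.0), 5), (148, np.float64(276.0), 5), (149, np.float64(276.0), 5), (150, np.float64(276.0), 1)]
178 [3, 8, 2, 5, 6, 5, 5, 3, 8, 4, 7, 5, 9, 5, 5, 6, 12, 3, 3, 6, 9, 8, 7, 8] [150, 152, 151, 151, 158, 155, 151, 147, 129, 117, 115, 109, 105, 105, 96, 86, 81, 82, 85, 82, 83, 92, 108, 123]
181 [3, 5, 6, 5, 3, 3, 8, 4, 6, 10, 8, 6, 8, 8, 4, 6, 8, 6, 6, 6, 0, 7, 8, 3] [162, 157, 157, 159, 154, 144, 124
[... 2312 characters left out ...]
9, 129, 128, 127, 146, 200, 235, 243, 244, 244, 244, 244]
217 [16, 16, 18, 26, 29, 15, 2, 9, 6, 4, 8, 8, 6, 10, 8, 10, 8, 25, 29, 18, 19, 16, 17, 17] [244, 244, 241, 227, 169, 115, 111, 116, 118, 125, 128, 127, 129, 121, 122, 122, 130, 174, 225, 241, 243, 244, 243, 244]
220 [15, 17, 17, 31, 30, 7, 2, 7, 6, 6, 4, 6, 6, 8, 8, 6, 4, 21, 28, 18, 18, 16, 16, 19] [245, 244, 242, 220, 156, 112, 108, 114, 118, 122, 126, 126, 128, 125, 125, 125, 125, 166, 221, 241, 242, 245, 243, 243]
223 [17, 16, 18, 30, 28, 0, 12, 14, 11, 16, 21, 22, 23, 27, 21, 19, 8, 18, 35, 19, 16, 16, 15, 17] [244, 244, 242, 221, 157, 112, 105, 107, 113, 118, 114, 119, 113, 112, 115, 116, 120, 153, 210, 239, 244, 244, 244, 243]
```

```bash
python3 - <<'E'
from h import *
import pickle
w=pickle.load(open('w3.pkl','rb'));S=optics.camera_info('scene');b=cv2.imread('pics/w3.png')
g=cv2.cvtColor(b,cv2.COLOR_BGR2HSV)
# cup mouth outer edge: grey (low sat) against teal, rows 145..176
m=cv2.inRange(g[145:177,225:295],(0,0,60),(180,70,255));m=cv2.morphologyEx(m,cv2.MORPH_OPEN,np.ones((3,3)))
P=[]
for x in range(70):
    y=np.where(m[:,x])[0]
    if len(y): P.append((x+225,y.min()+145))
for i in range(32):
    x=np.where(m[i])[0]
    if len(x): P+= [(x.min()+225,i+145),(x.max()+225,i+145)] if i<28 else []
P=np.array(P,np.float32);e=cv2.fitEllipse(P);print('ellipse',e)
C=plane(w,*e[0],110);print('cup wrist',C, 'r mm', plane(w,e[0][0]+e[1][0]/2,e[0][1],110)-C)
for fr in (179.5,181,182.5): print('foot wrist',plane(w,253.7,fr,145))
print('tri foot',tri(w,(253.7,181),S,(276.5,149)),'tri cup',tri(w,e[0],S,(277.9,158.2)))
print('scene: foot@145',plane(S,276.5,149,145),'cup@110',plane(S,277.9,158.2,110))
o,d=ray(w,254.8,223);print(o)
E
```

```text
ellipse ((258.90936279296875, 195.351806640625), (51.6643180847168, 82.21276092529297), 0.5439085960388184)
cup wrist [514.7895 207.2238 110.    ] r mm [28.0986  6.812   0.    ]
foot wrist [503.3216 232.7222 145.    ]
foot wrist [503.6691 231.2563 145.    ]
foot wrist [504.0178 229.7855 145.    ]
tri foot (array([504.8452, 230.1738, 139.0598]), np.float64(2.0408623941634296)) tri cup (array([518.0911, 212.8709, 120.9384]), np.float64(9.394644281179483))
scene: foot@145 [509.5298 224.2777 145.    ] cup@110 [516.0033 225.7012 110.    ]
[491.5701 300.4718 407.5264]
```

```bash
python3 -m inch '-0.002 0.0062 0 0 0 0 -1;0 0 0.015 0 0 0 -1;0 0 0.015 0 0 0 -1;0 0 0.015 0 0 0 -1;0 0 0 0 0 0 -1'; python3 -m inch '0 0 0.01 0 0 0 -1;0 0 0.008 0 0 0 -1;0 0 0 0 0 0 -1' 25
python3 - <<'E'
from h import *
s=r.sense();print(s['force'],s['wrist_torque'])
a=snap('scene','s4');b=snap('wrist','w4')
A=cv2.resize(a[105:185,236:316],(400,400),interpolation=cv2.INTER_CUBIC);B=cv2.resize(b[140:240,210:310],(400,400),interpolation=cv2.INTER_CUBIC)
cv2.imwrite('pics/c4.png',np.hstack([A,B]))
E
```

```text
time: 7.35
eef_pos: [514.1, 225.9, 217.5]
tcp_rot: [-1.936, -2.462, 0.009]
force: [-0.5, 0.0, -1.1]
width: 17.2
finger_force: 38.8
time: 7.65
eef_pos: [515.7, 226.4, 202.2]
tcp_rot: [-1.938, -2.465, 0.003]
force: [-1.2, -1.1, -1.2]
width: 17.1
finger_force: 38.8
[-1.243  -1.0562 -1.1984] [-0.021   0.002   0.0286]
```

View pics/c4.png

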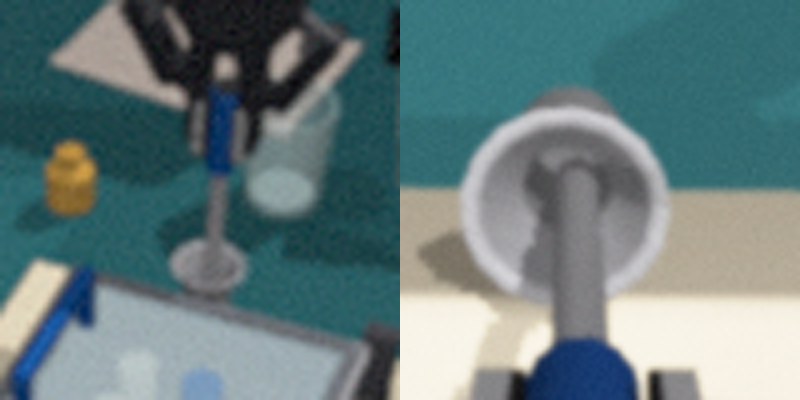

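The crops show the stem inside the funnel, about 2 to 3 mm to the +x side of the bore (stem at 578, bore centre at 568, in the magnified view). I'll shift it back and go down.

```bash
python3 -m inch '0 -0.0024 0 0 0 0 -1;0 0 0.01 0 0 0 -1;0 0 0.01 0 0 0 -1;0 0 0.01 0 0 0 -1;0 0 0 0 0 0 -1'; python3 -m inch '0 0 0.005 0 0 0 -1;0 0 0.003 0 0 0 -1;0 0 0 0 0 0 -1'
```

```text
time: 8.25
eef_pos: [512.4, 225.7, 171.0]
tcp_rot: [-1.937, -2.464, 0.006]
force: [-0.7, -0.7, -1.3]
width: 16.9
finger_force: 38.8
time: 8.55
eef_pos: [514.0, 226.1, 165.3]
tcp_rot: [-1.938, -2.466, 0.0]
force: [0.4, -0.1, -0.7]
width: 17.0
finger_force: 38.8
```

```bash
for i in 1 2 3; do python3 -m inch '0 0 0.002 0 0 0 -1;0 0 0 0 0 0 -1' | egrep 'pos|force'; done
```

```text
eef_pos: [514.5, 226.3, 164.0]
force: [-0.3, 0.6, -0.8]
finger_force: 38.9
eef_pos: [515.1, 226.5, 163.8]
force: [-1.8, -1.0, 8.0]
finger_force: 40.6
eef_pos: [515.6, 226.6, 163.6]
force: [-3.5, -1.3, 13.7]
finger_force: 43.1
```

```bash
python3 -m inch '0 0 -0.002 0 0 0 -0.4;0 0 0 0 0 0 0.2;0 0 0 0 0 0 0.6;0 0 0 0 0 0 0.6;0 0 0 0 0 0 0.6'; python3 -m inch '0 0 -0.012 0 0 0 0.6;0 0 -0.02 0 0 0 0.6;0 0 -0.035 0 0 0 0.6;0 0 -0.035 0 0 0 0.6;0 0 0 0 0 0 0.6'
python3 - <<'E'
from h import *
import pickle
s=r.sense();c=optics.camera_info('wrist');b=snap('wrist','w5');a=snap('scene','s5');t=snap('top','t5');pickle.dump(c,open('w5.pkl','wb'))
print(s['eef_pos'],s['time'],s['joint_positions'])
for n,im,ci in (('wrist',b,c),('scene',a,optics.camera_info('scene')),('top',t,optics.camera_info('top'))):
    h=cv2.cvtColor(im,cv2.COLOR_BGR2HSV);m=cv2.inRange(h,(103,140,60),(125,255,255))
    k,l,st,ce=cv2.connectedComponentsWithStats(m)
    print(n,'pred',proj(ci,[512,228,150]),proj(ci,[512,228,210]),[(st[i].tolist(),ce[i].round(1).tolist()) for i in range(1,k) if 25<st[i,4]<3000])
E
```

```text
time: 9.65
eef_pos: [513.9, 226.2, 161.3]
tcp_rot: [-1.938, -2.466, 0.0]
force: [-0.0, 0.7, -0.0]
width: 68.2
finger_force: 0.0
time: 10.15
eef_pos: [518.3, 226.9, 271.4]
tcp_rot: [1.939, 2.467, 0.018]
force: [0.4, -0.3, 0.4]
width: 68.2
finger_force: 0.0
[518.2569 226.9153 271.3943] 10.15 [0.2574 0.1506 1.5236 0.0041 1.4564 0.0185]
wrist pred [249.5867 183.9844] [248.7337 204.6097] [([220, 192, 27, 46, 649], [234.9, 212.8]), ([207, 284, 14, 48, 452], [213.0, 308.6])]
scene pred [277.9167 147.414 ] [279.0098 131.6057] [([0, 0, 50, 79, 1953], [19.0, 37.5]), ([172, 0, 64, 68, 2766], [206.7, 33.9]), ([352, 69, 12, 17, 145], [357.3, 77.0]), ([269, 135, 8, 17, 74], [272.9, 143.6]), ([238, 158, 17, 32, 126], [245.7, 172.3]), ([225, 315, 24, 24, 458], [236.7, 326.3])]
top pred [188.32   198.0246] [184.0674 197.369 ] [([351, 121, 18, 18, 249], [359.0, 130.0]), ([0, 176, 22, 14, 262], [9.8, 182.5]), ([230, 193, 36, 11, 137], [247.9, 197.8])]
```

```bash
python3 - <<'E'
from h import *
import pickle
c=pickle.load(open('w5.pkl','rb'));S=optics.camera_info('scene')
p,e=tri(c,(234.9,212.8),S,(272.9,143.6));print(p,e); print('lean at foot 5mm',np.degrees(np.arcsin(np.linalg.norm(p[:2]-[511.5,228])/135)))
# tester yaw from bar in wrist? bar ends
h=cv2.cvtColor(cv2.imread('pics/w5.png'),cv2.COLOR_BGR2HSV);m=cv2.inRange(h,(103,140,60),(125,255,255))[275:340,190:240]
q=np.argwhere(m)[:,::-1]+[190,275];print(q.min(0),q.max(0))
print('bar end pred',proj(c,[503.9,104,184]),proj(c,[525,17,184]))
rows([514.5,60.3,300],frame([0,0,-1],[.97,.235,0]),35)
E
```

```text
[505.0295 205.9973 176.1696] 2.7703970292255398
lean at foot 5mm 9.781072923605977
[207 284] [220 331]
bar end pred [212.7664 308.1885] [216.5937 376.392 ]
n 5 row [-0.0322 -0.0078 -0.0073] [-0.0005 -0.0008  0.0002] t 10.3 pos [514.3311 225.858  263.9407]
```

```bash
cat >> h.py <<'E'
th=.237; ex=np.array([np.cos(th),np.sin(th),0]); ey=np.array([-np.sin(th),np.cos(th),0]); BAR=np.array([514.7,60.3,184.])
def tilt(deg): # + = guard opening sense
    Q=R.from_rotvec(ey*np.radians(deg)); return frame(Q.apply([0,0,-1]),Q.apply(ex))
E
python3 - <<'E'
from h import *
M=tilt(-12); rows(BAR-80*M[:,2],M,35)
E
```

```text
n 5 row [-0.0322 -0.0111 -0.0007] [-0.0424 -0.0008  0.0002] t 10.3 pos [514.3311 225.858  263.9407]
```

```bash
python3 -m inch '0 0 -0.02 0 0 0 0.6;-0.0322 -0.0111 -0.0007 -0.0424 -0.0008 0 0.6;-0.0322 -0.0111 -0.0007 -0.0424 -0.0008 0 0.5;-0.0322 -0.0111 -0.0007 -0.0424 -0.0008 0 0.4;-0.0322 -0.0111 -0.0007 -0.0424 -0.0008 0 0.3'; python3 -m inch '-0.0322 -0.0111 -0.0007 -0.0424 -0.0008 0 0.3;0 0 0 0 0 0 0.3;0 0 0 0 0 0 0.3'
python3 - <<'E'
from h import *
s=r.sense();c=optics.camera_info('wrist');b=snap('wrist','w6')
h=cv2.cvtColor(b,cv2.COLOR_BGR2HSV);m=cv2.inRange(h,(103,140,50),(125,255,255))
k,l,st,ce=cv2.connectedComponentsWithStats(m)
for i in range(1,k):
    if st[i,4]<60: continue
    p=np.argwhere(l==i)[:,::-1]; print(st[i],ce[i].round(1),[(v,p[p[:,1]==v][:,0].min(),p[p[:,1]==v][:,0].max()) for v in range(p[:,1].min(),p[:,1].max()+1,8)])
for t in(-45,-20,0,20,45): print(t,proj(c,BAR+ey*t))
print(s['eef_pos'])
M=tilt(-12); rows(BAR+19*M[:,2],M,25)
E
```

```text
time: 10.8
eef_pos: [500.4, 89.2, 281.5]
tcp_rot: [1.875, 2.386, 0.199]
force: [-0.0, -0.0, 0.5]
width: 55.6
finger_force: 0.0
time: 11.1
eef_pos: [497.7, 55.8, 280.8]
tcp_rot: [1.86, 2.36, 0.246]
force: [0.6, -0.3, -0.6]
width: 55.4
finger_force: 0.0
[267   0  35  29 373] [281.9  14.1] [(0, np.int64(280), np.int64(297)), (8, np.int64(271), np.int64(300)), (16, np.int64(267), np.int64(299)), (24, np.int64(275), np.int64(293))]
[ 241  135   18  110 1316] [252. 189.] [(135, np.int64(243), np.int64(248)), (143, np.int64(243), np.int64(258)), (151, np.int64(247), np.int64(258)), (159, np.int64(247), np.int64(258)), (167, np.int64(247), np.int64(258)), (175, np.int64(248), np.int64(258)), (183, np.int64(248), np.int64(258)), (191, np.int64(248), np.int64(258)), (199, np.int64(248), np.int64(258)), (207, np.int64(248), np.int64(258)), (215, np.int64(248), np.int64(258)), (223, np.int64(243), np.int64(258)), (231, np.int64(245), np.int64(258)), (239, np.int64(247), np.int64(258))]
-45 [254.03   237.4582]
-20 [253.9124 213.1499]
0 [253.8133 192.6624]
20 [253.7094 171.1767]
45 [253.5721 142.8008]
[497.6521  55.8497 280.8163]
n 5 row [-0.0001 -0.0007  0.0235] [-0.0004 -0.0003  0.    ] t 11.15 pos [498.1325  56.5833 281.2392]
```

```bash
python3 -m inch '0 -0.0007 0.0235 0 0 0 0.3;0 -0.0007 0.0235 0 0 0 0.3;0 -0.0007 0.0235 0 0 0 0.3;0 -0.0007 0.0235 0 0 0 0.3;0 0 0 0 0 0 0.3' 25; python3 -m inch '0 -0.0007 0.0235 0 0 0 0.3;0 0 0 0 0 0 0.3;0 0 0 0 0 0 0.3'
python3 - <<'E'
from h import *
M=tilt(-12); rows(BAR+19*M[:,2],M,25)
E
```

```text
time: 11.65
eef_pos: [512.3, 62.1, 185.3]
tcp_rot: [1.859, 2.369, 0.242]
force: [-0.3, 0.6, 1.1]
width: 55.5
finger_force: 0.0
time: 11.95
eef_pos: [519.2, 61.9, 167.2]
tcp_rot: [1.855, 2.361, 0.248]
force: [0.3, 0.0, 0.8]
width: 55.6
finger_force: 0.0
n 1 row [-0.0005 -0.0011  0.0016] [-0.0003 -0.0008  0.0021] t 11.95 pos [519.1812  61.9431 167.1791]
```

Within 2 mm. Now I'll close on the bar.

```bash
python3 -m inch '0 -0.001 0.001 0 0 0 -0.2;0 0 0 0 0 0 -0.6;0 0 0 0 0 0 -1;0 0 0 0 0 0 -1;0 0 0 0 0 0 -1' 25
python3 - <<'E'
from h import *
s=r.sense(); p=s['eef_pos'];M=R.from_rotvec(s['tcp_rot']).as_matrix();g=p-19*M[:,2]
H=BAR+155*ex-[0,0,41];print('grasp pt',g,'nominal',BAR,'hinge',H)
# arc from current pose about the hinge line, tool turning 32 of 50 deg
v=g-H; n=20
tl=lambda k:R.from_rotvec(ey*np.radians(32*k/n)).as_matrix()@M
P0,R0=p,M
for k in range(1,n+1):
    gk=H+R.from_rotvec(ey*np.radians(50*k/n)).apply(v);Mk=tl(k);Pk=gk+19*Mk[:,2]
    print(k,(R0.T@(Pk-P0)/1000).round(4),R.from_matrix(R0.T@Mk).as_rotvec().round(4));P0,R0=Pk,Mk
E
```

```text
time: 12.45
eef_pos: [518.0, 60.8, 166.3]
tcp_rot: [1.856, 2.36, 0.247]
force: [-5.2, -1.2, 7.2]
width: 11.1
finger_force: 24.6
grasp pt [514.1893  59.8972 184.9032] nominal [514.7  60.3 184. ] hinge [665.3672  96.6921 143.    ]
1 [-0.      0.0028 -0.0062] [ 0.0279  0.     -0.    ]
2 [-0.      0.0029 -0.0061] [ 0.0279  0.     -0.    ]
3 [-0.      0.003  -0.0061] [ 0.0279  0.     -0.    ]
4 [-0.      0.0031 -0.006 ] [ 0.0279  0.     -0.    ]
5 [-0.      0.0032 -0.006 ] [ 0.0279  0.     -0.    ]
6 [-0.      0.0033 -0.0059] [ 0.0279  0.     -0.    ]
7 [-0.      0.0034 -0.0059] [ 0.0279  0.     -0.    ]
8 [-0.      0.0035 -0.0058] [ 0.0279  0.     -0.    ]
9 [-0.      0.0036 -0.0057] [ 0.0279  0.     -0.    ]
10 [-0.      0.0036 -0.0057] [ 0.0279  0.     -0.    ]
11 [-0.      0.0037 -0.0056] [ 0.0279  0.     -0.    ]
12 [-0.      0.0038 -0.0055] [ 0.0279  0.     -0.    ]
13 [-0.      0.0039 -0.0055] [ 0.0279  0.     -0.    ]
14 [-0.      0.004  -0.0054] [ 0.0279  0.     -0.    ]
15 [-0.      0.0041 -0.0053] [ 0.0279  0.     -0.    ]
16 [-0.      0.0042 -0.0052] [ 0.0279  0.     -0.    ]
17 [-0.      0.0042 -0.0052] [ 0.0279  0.     -0.    ]
18 [-0.      0.0043 -0.0051] [ 0.0279  0.     -0.    ]
19 [-0.      0.0044 -0.005 ] [ 0.0279  0.     -0.    ]
20 [-0.      0.0045 -0.0049] [ 0.0279  0.     -0.    ]
```

```bash
python3 -m inch '0 0.0028 -0.0062 0.0279 0 0 -1;0 0.0029 -0.0061 0.0279 0 0 -1;0 0.003 -0.0061 0.0279 0 0 -1;0 0.0031 -0.006 0.0279 0 0 -1;0 0.0032 -0.006 0.0279 0 0 -1'; python3 -m inch '0 0.0033 -0.0059 0.0279 0 0 -1;0 0.0034 -0.0059 0.0279 0 0 -1;0 0.0035 -0.0058 0.0279 0 0 -1;0 0.0036 -0.0057 0.0279 0 0 -1;0 0.0036 -0.0057 0.0279 0 0 -1'
cat >> h.py <<'E'
def ang():
    s=r.sense(); p=s['eef_pos'];M=R.from_rotvec(s['tcp_rot']).as_matrix();g=p-19*M[:,2]
    H=BAR+155*ex-[0,0,41];v=g-H;a,b=-v@ex,v[2]
    print('angle',np.degrees(np.arctan2(b,a)-np.arctan2(41,155)),'rad',np.hypot(a,b),'of',np.hypot(155,41),'F',s['force'],s['width'],s['finger_force'],s['time'])
E
python3 -c "from h import *; ang()"
```

```text
time: 12.95
eef_pos: [526.5, 62.8, 196.5]
tcp_rot: [1.917, 2.437, 0.078]
force: [-1.4, -1.7, -3.6]
width: 11.0
finger_force: 24.8
time: 13.45
eef_pos: [542.1, 66.5, 225.9]
tcp_rot: [-1.912, -2.43, 0.095]
force: [-6.1, -2.6, 0.1]
width: 11.0
finger_force: 24.9
angle 24.278008587014966 rad 161.5597794945252 of 160.3309078125612 F [-6.0809 -2.6181  0.1485] 10.993203424042804 24.855440855026245 13.45
```

Following the arc cleanly; continuing.

```bash
python3 -m inch '0 0.0037 -0.0056 0.0279 0 0 -1;0 0.0038 -0.0055 0.0279 0 0 -1;0 0.0039 -0.0055 0.0279 0 0 -1;0 0.004 -0.0054 0.0279 0 0 -1;0 0.0041 -0.0053 0.0279 0 0 -1'; python3 -m inch '0 0.0042 -0.0052 0.0279 0 0 -1;0 0.0042 -0.0052 0.0279 0 0 -1;0 0.0043 -0.0051 0.0279 0 0 -1;0 0.0044 -0.005 0.0279 0 0 -1;0 0.0045 -0.0049 0.0279 0 0 -1'; python3 -m inch '0 0 0 0 0 0 -1;0 0 0 0 0 0 -1;0 0 0 0 0 0 -1'
python3 - <<'E'
from h import *
ang()
S=optics.camera_info('scene');a=snap('scene','s7');t=snap('top','t7');ang()
h=cv2.cvtColor(a,cv2.COLOR_BGR2HSV)
for nm,lo,hi in(('blue',(103,140,60),(125,255,255)),('orange',(4,170,120),(16,255,255)),('red',(170,110,80),(180,255,255))):
    k,l,st,ce=cv2.connectedComponentsWithStats(cv2.inRange(h,lo,hi))
    print(nm,[(st[i].tolist(),ce[i].round(1).tolist()) for i in range(1,k) if 8<st[i,4]<1000])
H=BAR+155*ex-[0,0,41]
for d in(43,50,57): 
    print(d,'bar',[proj(S,H+R.from_rotvec(ey*np.radians(d)).apply(-155*ex+[0,0,41]+ey*q)) for q in(-45,0,45)],'front corners',[proj(S,H+R.from_rotvec(ey*np.radians(d)).apply(-180*ex+[0,0,3]+ey*q)) for q in(-85,85)])
E
```

```text
time: 13.95
eef_pos: [564.5, 71.7, 251.9]
tcp_rot: [-1.854, -2.355, 0.257]
force: [-5.9, -2.7, 4.3]
width: 11.0
finger_force: 24.9
time: 14.45
eef_pos: [592.0, 78.2, 272.1]
tcp_rot: [-1.792, -2.275, 0.408]
force: [-4.2, -2.7, 5.6]
width: 11.0
finger_force: 24.7
time: 14.75
eef_pos: [592.2, 78.2, 272.1]
tcp_rot: [-1.792, -2.276, 0.406]
force: [-5.8, -2.8, 6.3]
width: 11.0
finger_force: 25.0
angle 50.0513030188241 rad 162.31854726035235 of 160.3309078125612 F [-5.8326 -2.7893  6.3381] 11.021331428485702 24.9849334359169 14.75
angle 50.017361473518136 rad 162.3214179651085 of 160.3309078125612 F [-5.7448 -2.3956  6.5638] 10.902584921502266 24.97604548931122 14.85
blue [([351, 69, 13, 17, 146], [357.2, 77.0]), ([261, 136, 25, 29, 150], [275.2, 150.1]), ([263, 193, 10, 16, 83], [266.6, 201.2]), ([225, 315, 24, 24, 457], [236.7, 326.3])]
orange [([129, 272, 17, 24, 170], [136.9, 283.7]), ([267, 276, 17, 13, 136], [275.5, 282.9])]
red []
43 bar [array([265.1724, 159.4184]), array([271.4517, 148.668 ]), array([277.3624, 138.5486])] front corners [array([242.3169, 168.1479]), array([266.7653, 129.5151])]
50 bar [array([271.8975, 158.2538]), array([278.0449, 147.4128]), array([283.8273, 137.2154])] front corners [array([248.4345, 165.2828]), array([272.5789, 126.3987])]
57 bar [array([279.1371, 157.8528]), array([285.1253, 146.9103]), array([290.7544, 136.6239])] front corners [array([255.4074, 163.1673]), array([279.1211, 123.9831])]
```

```bash
python3 - <<'E'
from h import *
T=optics.camera_info('top')
h=cv2.cvtColor(cv2.imread('pics/t7.png'),cv2.COLOR_BGR2HSV)
k,l,st,ce=cv2.connectedComponentsWithStats(cv2.inRange(h,(103,130,50),(125,255,255)))
for i in range(1,k):
    if st[i,4]>8: print(st[i],ce[i].round(1),plane(T,*ce[i],178))
print('probe pred top',proj(T,[505,206,177]),'bottom handle',proj(T,[506.5,212,150]),'cap',proj(T,[503.5,199,211]))
h=cv2.cvtColor(cv2.imread('pics/s7.png'),cv2.COLOR_BGR2HSV);m=cv2.inRange(h,(103,140,60),(125,255,255))[134:168,258:290]
print('\n'.join(''.join('#' if x else '.' for x in q) for q in m)); ang()
E
```

```text
[350 122  19  17 249] [359.  130.1] [ 707.8807 -242.9338  178.    ]
[254 157   8  15  72] [257.9 163.8] [609.2095  34.0574 178.    ]
[  0 176  22  14 272] [ 10.1 182.5] [544.4572 715.5969 178.    ]
probe pred top [194.41  200.452] bottom handle [193.9372 200.0904] cap [194.838  200.7853]
................................
................................
........................###.....
......................######....
......................######....
......................######....
......................#####.....
.....................######.....
.....................######.....
.....................#####......
....................#####.......
...................######.......
...................####.........
..................#####.........
..................####..........
.................#####..........
.................####...........
................#####...........
...............#####............
...............#####............
...............####.............
..............####..............
.............####...............
.............####...............
..........######................
........#######.................
......#########.................
....#########...................
...#######......................
...####.........................
...#............................
................................
................................
................................
angle 50.017361473518136 rad 162.3214179651085 of 160.3309078125612 F [-5.7448 -2.3956  6.5638] 10.902584921502266 24.97604548931122 14.85
```

```bash
python3 - <<'E'
from h import *
c=optics.camera_info('wrist');b=snap('wrist','w8')
print('wrist pred',proj(c,[505,206,177]),proj(c,[511,228,110]))
h=cv2.cvtColor(b,cv2.COLOR_BGR2HSV);k,l,st,ce=cv2.connectedComponentsWithStats(cv2.inRange(h,(103,110,40),(125,255,255)))
for i in range(1,k):
    if st[i,4]>20: print(st[i],ce[i].round(1))
t=cv2.imread('pics/t7.png');s=cv2.imread('pics/s7.png');H=cv2.cvtColor(t,cv2.COLOR_BGR2HSV);Hs=cv2.cvtColor(s,cv2.COLOR_BGR2HSV)
for v in range(190,210,3): print('top',v,[tuple(x) for x in H[v,184:206:3].tolist()])
for v in range(134,160,4): print('sc',v,[tuple(x) for x in Hs[v,262:284:3].tolist()])
E
```

```text
wrist pred [233.4746  13.4861] [272.3441   8.5652]
[ 205    0   53   27 1039] [233.6  13.3]
[ 217  154   52  183 4691] [252.5 240.7]
top 190 [(56, 42, 84), (40, 64, 12), (55, 46, 134), (51, 49, 147), (52, 47, 157), (50, 48, 163), (50, 47, 168), (49, 51, 166)]
top 193 [(92, 190, 117), (60, 2, 153), (55, 46, 140), (51, 46, 155), (53, 42, 162), (53, 42, 168), (51, 44, 167), (49, 48, 166)]
top 196 [(94, 10, 182), (53, 29, 107), (52, 47, 148), (54, 40, 152), (52, 50, 159), (50, 44, 163), (52, 47, 164), (52, 47, 164)]
top 199 [(113, 7, 143), (52, 48, 121), (54, 46, 149), (49, 49, 160), (49, 42, 164), (48, 47, 164), (51, 47, 163), (57, 46, 165)]
top 202 [(103, 10, 186), (53, 51, 130), (55, 47, 152), (52, 45, 163), (54, 45, 160), (48, 43, 165), (50, 42, 162), (51, 45, 163)]
top 205 [(92, 181, 120), (53, 49, 147), (51, 52, 157), (54, 43, 161), (49, 46, 161), (53, 44, 162), (56, 44, 162), (49, 43, 159)]
top 208 [(91, 157, 112), (53, 48, 148), (54, 42, 162), (53, 43, 159), (51, 44, 164), (50, 46, 165), (51, 51, 161), (54, 43, 160)]
sc 134 [(92, 153, 80), (93, 164, 84), (100, 57, 54), (120, 49, 31), (113, 28, 36), (90, 32, 40), (0, 23, 22), (95, 148, 88)]
sc 138 [(95, 163, 72), (96, 55, 88), (120, 12, 110), (101, 83, 139), (109, 54, 38), (150, 36, 21), (106, 200, 83), (106, 196, 172)]
sc 142 [(92, 94, 87), (101, 19, 110), (94, 57, 153), (102, 77, 158), (120, 36, 28), (135, 10, 49), (105, 211, 146), (107, 198, 121)]
sc 146 [(132, 12, 106), (95, 51, 144), (94, 62, 168), (92, 56, 59), (150, 3, 101), (108, 197, 115), (106, 199, 145), (150, 3, 78)]
sc 150 [(102, 38, 135), (93, 67, 163), (93, 64, 156), (94, 16, 113), (111, 130, 118), (106, 212, 161), (139, 22, 92), (150, 21, 48)]
sc 154 [(92, 70, 168), (93, 72, 166), (95, 68, 162), (97, 80, 134), (106, 255, 114), (111, 82, 90), (0, 0, 88), (91, 55, 111)]
sc 158 [(93, 71, 172), (95, 76, 157), (103, 144, 119), (107, 210, 131), (108, 95, 118), (97, 26, 176), (95, 26, 169), (98, 28, 173)]
```

The wrist view puts the blue handle at (233.6,13.3), against a prediction of (233.5,13.5), so the probe stands unchanged in the cup. The guard is held steady at 50°, so I'm handing in.

```bash
python3 -c "
from h import *
ang(); print(r.job_done())"
```

```text
angle 50.012170933144105 rad 162.2907206134528 of 160.3309078125612 F [-5.2497 -2.3979  6.0291] 10.857774072289645 24.975425004959106 14.9
the job is handed in; nothing more can be done
None
```

I handed the job in at 14.9 s of the 53 s allowed: the blue probe stands let go in the cup, leaning about 10 degrees, and the guard is gripped steady at 50 degrees; the hand-in gave back no verdict.

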